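# Uncouple the air bar and park it under the keeper beam

## Task

Uncouple the orange-handled air bar from the blue air station: pull the coupler's knurled steel sleeve fully back until the bar pops out, then let go so that the sleeve springs fully forward. Then park the bar by sliding it, flat blade first, beneath the yellow beam of the iron dock until the blade is fully home against the stop, and let go. Leave the other things on the bench where they are.

Things in the scene. Friction and masses are not known exactly. Their poses are not given: they have to be found in the camera images.
- station: Air station fixed to the bench: base plate 300 x 56 x 8 mm, a blue block 60 x 60 x 95 mm high (x 85 to 145 mm, black knob up to 107 mm) and before it a horizontal quick coupler on the line y = 0, 70 mm above the bench. Origin: on the bench under the coupler's mouth; -x is the way the bar comes out, +x is back towards the blue block, z up.
- mouth (a point): Centre of the coupler's mouth, 70 mm above the station's origin; axes as the station's. The fixed brass nose tube (29 mm outside, 23 mm bore) runs from here 48 mm back along +x; the sleeve slides on it.
- rest (a point): Middle of the top of the aluminium shelf that carries the blade: 117 mm before the mouth, 52 mm above the bench; axes as the station's. The shelf is 54 mm wide, 64 mm long, with side lips 7 mm high and 46 mm apart. A rib 20 mm wide of the same height runs from it to 10 mm before the mouth, under the grip block.
- sleeve (a joint): Knurled steel sleeve, a slide: 0 = fully forward (rest), up to 0.014 m fully back (along the station's +x). Spring: about 6 N at rest, 11 N fully back, plus up to 4 N of latch friction while the bar is locked. Once it is 6 to 8 mm back the latch frees the bar and an ejector pushes it 16 mm out. Let go, it springs forward by itself.
- sleeve_grip (a point): On the coupler's axis, moving with the sleeve (26 mm behind the mouth when forward, 70 mm above the bench); axes as the station's. The sleeve is 38 mm in diameter from 18 mm before this point to 14 mm behind it; behind that is a rim 47 mm in diameter, 8 mm thick.
- airbar: Rigid air bar, 150 to 220 g, 170 mm long. Orange grip block 50 x 30 x 36 mm high (long along x); blade at its -x end, brass nipple at its +x end. Origin: centre of the block's underside (the blade's underside is level with it); z up. It starts locked in the coupler, axes parallel to the station's, origin 35 mm before the mouth and 52 mm above the bench.
- airbar_nose (a point): Middle of the free end face of the flat aluminium blade, 110 mm from the bar's origin along its -x, 8 mm above its underside; axes as the bar's. The blade is 85 long x 40 wide x 16 mm thick.
- nipple_tip (a point): Tip of the brass nipple, 60 mm from the bar's origin along its +x, 18 mm above its underside; axes as the bar's. Stem 12 mm, end flange 20 mm in diameter. When the bar has popped out the tip still stands about 10 mm inside the mouth: draw the bar at least 15 mm more along the station's -x before lifting it.
- dock: Iron parking dock fixed to the bench, 100 mm deep, 110 mm wide, with a yellow beam across it. Origin: on the bench under the middle of the slot's mouth; +x is the way in, z up. Slot floor 8 mm above the bench; a tongue 20 mm wide, of the same height, runs 34 mm out of the mouth. Side guides 45 mm apart, 26 mm high, from x = 2 to 82 mm. Beam: x from 17 to 47 mm, underside at 28, top at 46 mm.
- dock_stop (a point): Middle of the face of the dock's end stop, 80 mm in from the mouth, 16 mm above the bench; axes as the dock's. With the blade against it the bar's x axis points out of the slot and its grip block is wholly outside, its origin 30 mm before the mouth.
- jar: Bystander: jar 52 mm in diameter, 70 mm high, beside the blue block. Origin at the centre of its underside.
- oil: Bystander: bottle 54 mm in diameter, 135 mm high, about 125 mm to the station's +y side. Origin at the centre of its underside.
- vblock: Bystander: dark steel V-block 60 x 50 x 40 mm high, beside the dock. Origin at the centre of its underside.
- gauge: Bystander: caliper lying flat, 120 mm long, 13 mm high. Origin under the middle of its beam.
- pinboard: Bystander: wooden board 100 x 140 mm with steel pins, 48 mm high. Origin at the centre of its underside.
- glass: Bystander: glass lapping plate 140 x 200 x 8 mm with coloured strips. Origin at the centre of its underside.
- stand: Fixed indicator stand at the back of the bench's middle: base 70 mm in diameter, column 188 mm high, arm 150 mm up that points away from the robot. Origin at the centre of its underside.
- can: Bystander: grey can 48 mm in diameter, 115 mm high, before the dock on its -y side, about 105 mm from the slot's middle line. Origin at the centre of its underside.
Not all that is in view belongs to the job. Of the things that look like the airbar, the smaller one is meant. What is shaped like the dock but red is not meant.

How it is judged:
On the way, in this order (a step that is already met when the one before it is completed fails the run):
1. the sleeve is pulled back and the bar pops out (value of joint sleeve above 0.009 m and x of airbar in the frame of station below -0.044 m), for 0.05 s.
2. the sleeve is let go and is fully forward again, with the bar out (value of joint sleeve below 0.002 m and contact force between the fingers and station below 0.5 N and x of airbar in the frame of station below -0.044 m), for 0.1 s.
At the end, for the whole second after the job is handed in: The air bar lies released and still in the dock, blade under the beam, its nose within 6 mm of the end stop and 6 mm of the slot's middle line, in line with the slot to 0.12 rad and level to 0.1 rad; the sleeve is within 2 mm of fully forward (x of airbar_nose in the frame of dock above 0.074 m and y of airbar_nose in the frame of dock between -0.006 and 0.006 m and z of airbar_nose in the frame of dock below 0.023 m and x of airbar in the frame of dock below -0.02 m and angle between the x axis of airbar and the x axis of dock, either way round below 0.12 rad and angle between airbar's own z axis and vertical below 0.1 rad and linear speed of airbar below 0.02 m/s and value of joint sleeve below 0.002 m); the robot touches nothing.
It fails at once if a bystander is shifted by more than 25 mm or tipped (distance of any of jar, oil, vblock, gauge, pinboard, glass, can from where it was at the start of the episode above 0.025 m or angle between any of jar, oil, can's own z axis and vertical above 0.5 rad).
It also fails if it takes over 58 s, if anything falls off the work surface, if the arm or the gripper's body presses on something with over 40 N, if the wrist force passes 120 N, or if a joint passes its speed limit or range.

## Robot

A 7-joint arm with a two-finger parallel gripper is mounted at the origin on the work surface. World frame = base frame: x ahead of the robot, y to its left, z up, the work surface at z = 0. Lengths are in m, angles in rad, forces in N, time in s.
With the tool pointing down it reaches from about 0.425 to 0.875 m from the base axis. Payload 4.7 kg.
Tool frame: the origin (TCP) lies at the very end of the fingers, on their centre line; the grasp point (between the pads) lies 19 mm behind it; z points along the fingers, y is the direction in which the jaws open and shut (so a half turn about z gives the same grasp; the last joint's range is limited). The gripper opens to 87 mm and grips with 3 to 60 N. Pads are 19 mm wide; open, the fingers measure 117 mm over their backs; the gripper's body (75 mm by 190 mm) begins 51 mm behind the grasp point.
Start: joints at [1.279, 0.321, -0.07, 1.45, 0.023, 1.371, -0.057], TCP at [0.196, -0.62, 0.223] pointing down, gripper open.
Joint ranges: [-2.86, 2.86], [-0.3, 2.09], [-1.38, 1.24], [0.06, 2.45], [-1.56, 4.7], [0.09, 2.05], [-2.69, 2.69]. Speed limits (rad/s): [2.57, 2.57, 3.14, 3.14, 3.14, 3.14, 3.14].

## Interface

Orientations are given as a rotation vector (axis times angle).
In Python, from bench import ctrl gives the robot as it stands. The module is installed in compiled form; this text tells all that it offers.
- The arm moves only by the tool move_arm, never from a script. Its arguments are lists of equal length, an entry for each row: "dp": the shift along the tool's x, y, z in units of 30 mm (1.0 is 30 mm), a list of three; "turn": the turn about the tool's z in units of 5 degrees (1.0 is 5 degrees); "jaw": the opening, from -1 (shut) to 1 (fully open). A call has 1 to 5 rows; each row is the pose to reach, as a shift and turn from the pose commanded when the call began, along the tool's axes at that moment; what a row does not reach only later rows make up. A row lasts 1/10 s, in which the tool goes at most 50 mm and 8.59 degrees, less where a joint would pass 70% of its speed; a pose out of reach is approached as far as the arm can. A call with a gripper value outside its range is refused whole. The fingers move at their own pace and stop on an object; "grip_force" is the grip in N (left out, the last holds). Time passes only in rows, so rows that repeat a pose let the fingers close. It gives the time, the measured TCP pose, the force and the opening at its end, in the units of the state.
- ctrl.get_state(): the state, without advancing time (a new reading comes with each control period).
- ctrl.get_image(name): name is "scene" or "top" or "wrist"; returns the picture (400x640x3 uint8, red, green, blue); there is no depth.
- ctrl.camera_info(name): a dict with "intrinsics" (3x3 intrinsics, pixels), "extrinsics" (4x4, takes a point from world to camera coordinates). Camera axes: x right, y up, looking along -z (the intrinsics and any distortion apply to the point x, -y, -z); pixel columns grow to the right and rows downward; lengths in m; the calibration is good to about 2 mm. The wrist camera is an equidistant fisheye: a pixel r from the principal point sees the ray r / f radians off the axis. A picture is of the moment at which its call begins: read the wrist's pose just before it. camera_info takes no time and is no camera call; for the wrist camera it gives the pose at the moment of the call.
- ctrl.close_job(): hands the job in, once; it reports no verdict.
Trained networks look in the newest picture that a camera, given by its name, has taken for a name from the list of things; names that differ only in an ending like _2 or _b are one class to them, and where a whole thing is asked for, a point or a joint stands for the part that bears it (a point fixed in the world has none). Each returns a list of dicts, best first, with "confidence" (0 to 1); they miss things now and then, are a little off and sometimes report something else, mostly with a low value. They report only what shows in the picture. A call takes as long as a camera call. They do not tell look-alikes from the thing itself.
- ctrl.look_for(camera, target): "rect" ([centre column, centre row, width, height] in pixels, round what is visible of it).
- ctrl.masks_of(camera, target): "region" (400x640 bool, what is visible of it) and "rect" ([centre column, centre row, width, height] in pixels, round what is visible of it).
The state is a dict: "time": time; "joint_positions": joint angles; "qd": joint speeds; "joint_torque": joint torques, N m; "position": TCP position; "tool_rot": TCP orientation; "ft_force": force on the tool from outside, world axes, zero at the start; "torque": the same for the moment, N m; "grip_width": opening from 0.0 (shut) to 1.0 (fully open).
Only numpy, scipy, OpenCV 4.12 (cv2) and the standard library are available. Lean on these libraries where they do the work, as an engineer would, in place of code of your own. Each camera call takes 0.05 s, during which the arm holds its last target. There are 200 camera calls.

## Working session

There is one attempt and no reset: what is moved stays moved. The work goes in short steps, Python scripts to look and compute and a tool call to move; the robot and the scene stay as the last step left them, time stands still between calls to the robot, and variables do not carry over. Pictures are saved under pics/ and viewed, about 8 in all and at most 12, crops included, and the job is handed in when it is done.

Besides the shell and the picture viewer there is one more tool, called by a JSON object that holds its "name" and its "arguments". move_arm: Moves the arm, as the interface text tells. Its arguments: {"type":"object","properties":{"dp":{"type":"array","items":{"type":"array","items":{"type":"number"}}},"turn":{"type":"array","items":{"type":"number"}},"jaw":{"type":"array","items":{"type":"number"}},"grip_force":{"type":"number"}},"required":["dp","turn","jaw"]}

```bash
mkdir -p pics; python3 - <<'E'
from bench import ctrl
import cv2
s=ctrl.get_state();print({k:s[k] for k in('time','position','tool_rot','grip_width')})
for n in('scene','top'):
    im=ctrl.get_image(n);cv2.imwrite(f'pics/{n}1.png',im[:,:,::-1])
    c=ctrl.camera_info(n);print(n,c['intrinsics'],c['extrinsics'])
    for t in('station','sleeve','airbar','dock','can','vblock','oil','jar'):
        for d in ctrl.look_for(n,t)[:3]:print(n,t,[round(float(v)) for v in d['rect']],round(d['confidence'],2))
E
```

```text
{'time': 0.0, 'position': array([ 0.1954813 , -0.61934062,  0.22147152]), 'tool_rot': array([-3.10310812e+00, -4.78267436e-01,  5.95410061e-04]), 'grip_width': 1.0024577348013237}
scene [[378.39212605   0.         324.93599155]
 [  0.         378.39212605 205.36984952]
 [  0.           0.           1.        ]] [[ 0.84775154  0.5299928  -0.0206145  -0.50747975]
 [-0.36899408  0.61725305  0.69486836  0.15793818]
 [ 0.38099959 -0.5814691   0.71884143 -1.42705322]
 [ 0.          0.          0.          1.        ]]
scene station [350, 196, 82, 47] 0.63
scene sleeve [356, 183, 13, 16] 0.59
scene airbar [403, 146, 55, 32] 0.96
scene airbar [328, 173, 40, 24] 0.9
scene dock [285, 297, 47, 51] 0.89
scene dock [260, 369, 63, 62] 0.57
scene can [357, 185, 14, 12] 0.5
scene vblock [318, 307, 25, 31] 0.81
scene vblock [263, 237, 20, 35] 0.42
scene vblock [327, 176, 37, 22] 0.37
scene oil [365, 163, 20, 44] 0.97
scene jar [370, 219, 18, 28] 0.73
top [[447.11627893   0.         319.8515095 ]
 [  0.         447.11627893 201.18271094]
 [  0.           0.           1.        ]] [[ 0.00483103 -0.99991376  0.01221222 -0.02312365]
 [ 0.98215285  0.00704074  0.18795267 -0.57820341]
 [-0.18802244  0.01108627  0.98210216 -1.38756348]
 [ 0.          0.          0.          1.        ]]
top station [268, 198, 21, 98] 0.57
top sleeve [268, 184, 14, 14] 0.7
top airbar [160, 269, 48, 28] 0.74
top airbar [264, 218, 14, 48] 0.67
top airbar [165, 184, 22, 71] 0.64
top dock [392, 187, 44, 41] 0.95
top dock [449, 171, 37, 34] 0.92
top can [368, 228, 20, 18] 0.49
top can [268, 186, 14, 14] 0.37
top can [268, 216, 12, 43] 0.3
top vblock [390, 156, 19, 20] 0.78
top oil [227, 195, 25, 20] 0.61
top oil [393, 188, 43, 35] 0.58
top jar [296, 161, 16, 20] 0.69
```

```bash
python3 - <<'E'
import cv2,numpy as np
a=cv2.imread('pics/top1.png');b=cv2.imread('pics/scene1.png')
cv2.imwrite('pics/v1.png',cv2.resize(a[110:310,120:500],None,fx=2.1,fy=2.1,interpolation=cv2.INTER_CUBIC))
cv2.imwrite('pics/v2.png',cv2.resize(b[110:400,200:480],None,fx=2,fy=2,interpolation=cv2.INTER_CUBIC))
E
```

```text
(no output)
```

View pics/v1.png

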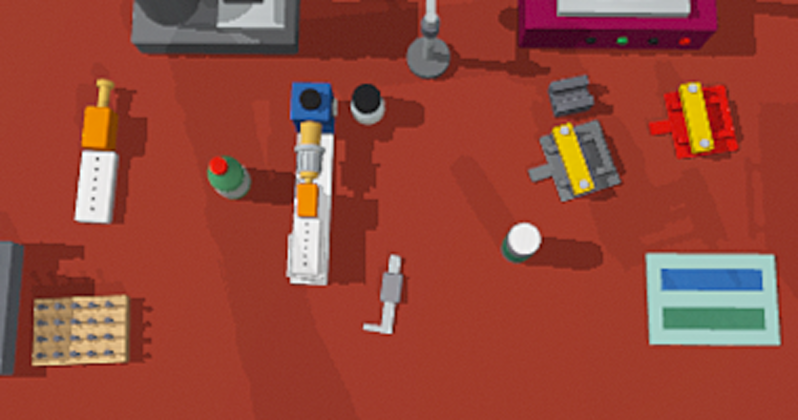

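View pics/v2.png

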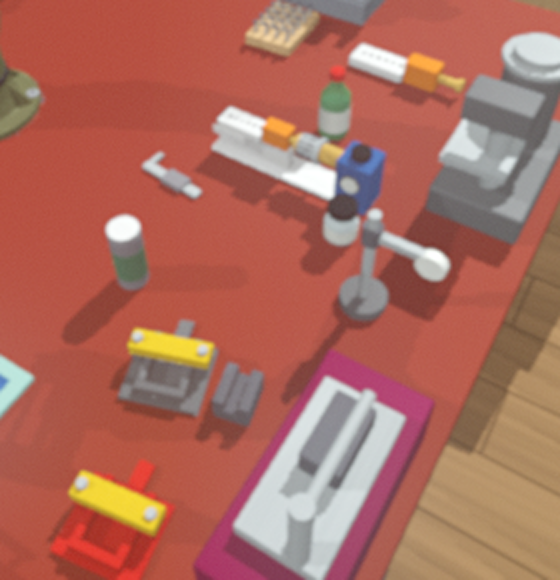

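Top view: the wanted bar sits in the coupler (px 267,205 in the full picture, smaller). The look-alike lies loose at (165,185) and is larger. The grey iron dock is at (393,187) with its tongue to the left. The red one at (449,170) is not meant.

```bash
cat >h.py <<'E'
import numpy as np,cv2
from bench import ctrl
from scipy.spatial.transform import Rotation as R
def ray(name,uv,c=None):
    c=c or ctrl.camera_info(name);K=np.array(c['intrinsics']);E=np.array(c['extrinsics'])
    p=np.array([(uv[0]-K[0,2])/K[0,0],(uv[1]-K[1,2])/K[1,1]])
    if name=='wrist':
        t=np.linalg.norm(p);d=np.r_[p/t*np.sin(t),np.cos(t)]
    else: d=np.r_[p,1]
    d=d*[1,-1,-1];return -E[:3,:3].T@E[:3,3],E[:3,:3].T@d
def on(name,uv,z,c=None):
    o,d=ray(name,uv,c);return (o+d*(z-o[2])/d[2])[:2]
def proj(name,P,c=None):
    c=c or ctrl.camera_info(name);K=np.array(c['intrinsics']);E=np.array(c['extrinsics'])
    q=(np.atleast_2d(P)@E[:3,:3].T+E[:3,3])*[1,-1,-1]
    if name=='wrist':
        r=np.linalg.norm(q[:,:2],axis=1);t=np.arctan2(r,q[:,2]);n=q[:,:2]/r[:,None]*t[:,None]
    else:n=q[:,:2]/q[:,2:]
    return n*[K[0,0],K[1,1]]+[K[0,2],K[1,2]]
def fr(o,a,pts):
    c,s=np.cos(a),np.sin(a);return np.array([[o[0]+c*x-s*y,o[1]+s*x+c*y,z] for x,y,z in pts])
E
python3 - <<'E'
from h import *
f=lambda u,v:(u/2.1+120,v/2.1+110)
for n,u,v,z in[('block',308,200,.088),('knob',311,99,.107),('sleeve',309,158,.089),('nose',307,277,.068),('shelf end',307,283,.055),('dbeam',573,158,.046),('bolt1',565,131,.05),('bolt2',583,185,.05),('tongue',533,173,.008),('can',524,238,.115),('oil',219,163,.135),('jar',368,97,.07),('vb',571,94,.04)]:
    print(n,on('top',f(u,v),z).round(3))
s=ctrl.get_state();T=R.from_rotvec(s['tool_rot']).as_matrix();print(T.round(3))
c=ctrl.camera_info('wrist');E=c['extrinsics'];print(c['intrinsics']);print('cam',-E[:3,:3].T@E[:3,3],'view',-E[2,:3])
E
```

```text
block [0.558 0.148]
knob [0.709 0.145]
sleeve [0.622 0.148]
nose [0.445 0.148]
shelf end [0.437 0.149]
dbeam [ 0.635 -0.259]
bolt1 [ 0.677 -0.247]
bolt2 [ 0.591 -0.272]
tongue [ 0.619 -0.201]
can [ 0.499 -0.172]
oil [0.603 0.273]
jar [0.724 0.061]
vb [ 0.74  -0.259]
[[ 0.954  0.301 -0.   ]
 [ 0.301 -0.954 -0.   ]
 [-0.     0.    -1.   ]]
[[309.70691629   0.         329.50106818]
 [  0.         309.70691629 197.5896876 ]
 [  0.           0.           1.        ]]
cam [ 0.26846505 -0.59705414  0.38474894] view [-0.26527328 -0.08452149 -0.96046145]
```

```bash
cat >>h.py <<'E'
def go(x,y,z,yaw=None,pos=None):
    "dp,turn from present pose to TCP x,y,z with tool-x yaw"
    s=ctrl.get_state();T=R.from_rotvec(s['tool_rot']).as_matrix()
    d=T.T@(np.array([x,y,z])-s['position'])/.03
    y0=np.arctan2(T[1,0],T[0,0]);dy=0 if yaw is None else -(yaw-y0+np.pi)%(2*np.pi)-np.pi
    if yaw is not None: dy=-((yaw-y0+np.pi)%(2*np.pi)-np.pi)
    print('t',s['time'],'pos',s['position'].round(4),'yaw',round(y0,4),'dp',d.round(2),'turn',round(np.degrees(dy)/5,2))
E
python3 -c "
from h import *
go(.58,-.2,.25)"
```

```text
t 0.9 pos [ 0.1957 -0.6199  0.2226] yaw 0.3059 dp [16.43 -9.49 -0.92] turn 0.0
```

{"name": "move_arm", "arguments": {"dp": [[1.4,-0.8,-0.1],[2.8,-1.6,-0.2],[4.1,-2.4,-0.3],[5.5,-3.2,-0.4],[6.8,-3.9,-0.5]], "turn": [0,0,0,0,0], "jaw": [1,1,1,1,1]}}

```text
time: 1.4
position: [0.3564, -0.4449, 0.238]
tool_rot: [3.104, 0.479, 0.001]
ft_force: [1.1, -0.7, -0.0]
grip_width: 1.001
```

{"name": "move_arm", "arguments": {"dp": [[1.4,-0.8,0],[2.8,-1.6,-0.1],[4.1,-2.4,-0.2],[5.5,-3.2,-0.3],[6.8,-3.9,-0.4]], "turn": [0,0,0,0,0], "jaw": [1,1,1,1,1]}}

```text
time: 1.9
position: [0.5156, -0.2718, 0.2501]
tool_rot: [3.104, 0.48, 0.001]
ft_force: [0.2, -0.7, 0.0]
grip_width: 1.0
```

{"name": "move_arm", "arguments": {"dp": [[1.4,-0.8,0],[2.8,-1.6,0],[2.8,-1.6,0],[2.8,-1.6,0]], "turn": [0,0,0,0], "jaw": [1,1,1,1]}}

```text
time: 2.3
position: [0.5806, -0.2012, 0.2493]
tool_rot: [-3.104, -0.484, 0.0]
ft_force: [-0.2, 0.0, 0.3]
grip_width: 1.002
```

```bash
python3 - <<'E'
from h import *
import pickle
c=ctrl.camera_info('wrist');im=ctrl.get_image('wrist');pickle.dump(c,open('wd.pkl','wb'))
cv2.imwrite('pics/w1.png',im[:,:,::-1])
for d in ctrl.look_for('wrist','dock'):print(d['rect'],d['confidence'])
o=np.array([.626,-.228]);a=-1.288
P=fr(o,a,[(17,0,46),(47,0,46),(32,0,46),(-34,0,8),(80,0,16)]@np.array(np.eye(3))/1000)
print(proj('wrist',P,c).round(1))
go(.6,-.1,.25)
E
```

```text
[382.9, 144.8, 104.8, 89.0] 0.83
[519.5, 142.2, 80.9, 86.4] 0.76
[[376.6 145.8]
 [401.  147. ]
 [388.9 146.3]
 [333.4 141. ]
 [420.  145.5]]
t 2.4 pos [ 0.5793 -0.2043  0.2494] yaw 0.3041 dp [ 1.7  -3.11 -0.02] turn 0.0
```

View pics/w1.png

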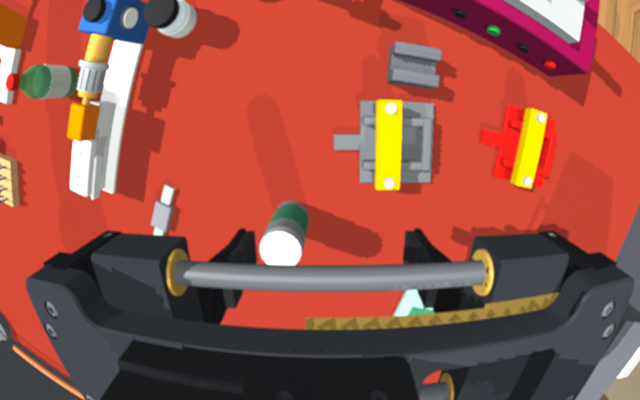

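```bash
cat >fitd.py <<'E'
from h import *
import pickle
from scipy.optimize import minimize
c=pickle.load(open('wd.pkl','rb'));im=cv2.imread('pics/w1.png')
sub=im[80:210,320:450].astype(int);b,g,r=sub[...,0],sub[...,1],sub[...,2]
m=((r>150)&(g>130)&(b<90)).astype(np.uint8)
ys,xs=np.nonzero(m);h=cv2.convexHull(np.c_[xs,ys].astype(np.int32))
M=np.zeros(m.shape,np.uint8);cv2.fillConvexPoly(M,h,1)
M=cv2.resize(M,None,fx=4,fy=4,interpolation=cv2.INTER_NEAREST)
def hull(p):
    P=fr(p[:2],p[2],[(x,y,z) for x in(.017,.047) for y in(-p[3],p[3]) for z in(.028,.046)])
    return cv2.convexHull(((proj('wrist',P,c)-[320,80]+.5)*4).astype(np.float32))
def cost(p):
    Q=np.zeros(M.shape,np.uint8);cv2.fillConvexPoly(Q,(hull(p)*16).astype(np.int32),1,cv2.LINE_8,4)
    return 1-(Q&M).sum()/(Q|M).sum()
x0=np.array([.626,-.228,-1.288,.048])
best=min((minimize(cost,x0+s*np.array([.002,.002,.02,.002]),method='Nelder-Mead',options=dict(initial_simplex=x0+np.vstack([np.zeros(4),np.diag([.004,.004,.04,.004])*k]))) for s in(0,1,-1) for k in(1,-1)),key=lambda r:r.fun)
p=best.x;print(p.round(4),best.fun)
z=cv2.resize(im[80:210,320:450],None,fx=4.5,fy=4.5,interpolation=cv2.INTER_CUBIC)
def poly(pts,col):
    q=((proj('wrist',fr(p[:2],p[2],pts),c)-[320,80]+.5)*4.5).astype(np.int32);cv2.polylines(z,[q],True,col,1)
poly([(.017,-p[3],.046),(.047,-p[3],.046),(.047,p[3],.046),(.017,p[3],.046)],(255,0,0))
poly([(-.034,-.01,.008),(0,-.01,.008),(0,.01,.008),(-.034,.01,.008)],(0,255,0))
for s in(1,-1):poly([(.002,s*.0225,.026),(.082,s*.0225,.026)],(255,0,255))
poly([(0,-.055,.0),(.1,-.055,0),(.1,.055,0),(0,.055,0)],(255,255,0))
cv2.imwrite('pics/ov1.png',z)
E
python3 fitd.py
```

```text
[ 0.6265 -0.228  -1.2578  0.0558] 0.04111539311225121
```

View pics/ov1.png

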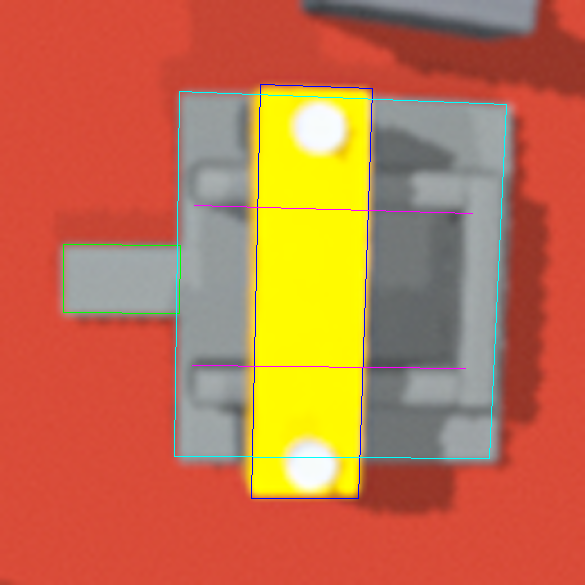

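```bash
python3 -c "
from h import *
go(.56,.13,.25,-.02)"
```

```text
t 2.4 pos [ 0.5793 -0.2043  0.2494] yaw 0.3041 dp [  2.72 -10.82  -0.03] turn 3.71
```

Dock fit (overlay matches beam, tongue and base to about 1 mm): origin (0.6265,-0.228), yaw -1.258. Now to the station.

{"name": "move_arm", "arguments": {"dp": [[0.4,-1.5,0],[0.9,-3.0,0],[1.4,-4.5,0],[1.7,-6.0,0],[2.0,-7.5,0]], "turn": [0,0,0,0,0], "jaw": [1,1,1,1,1]}}

```text
time: 2.9
position: [0.5689, 0.0292, 0.2498]
tool_rot: [3.105, 0.473, 0.001]
ft_force: [0.5, 0.1, -0.4]
grip_width: 1.001
```

{"name": "move_arm", "arguments": {"dp": [[0.1,-1.2,0],[0.1,-2.5,0],[0.1,-3.3,0],[0.1,-3.3,0],[0.1,-3.3,0]], "turn": [1.2,2.4,3.7,3.7,3.7], "jaw": [1,1,1,1,1]}}

```text
time: 3.4
position: [0.5428, 0.1232, 0.2497]
tool_rot: [3.14, -0.027, 0.001]
ft_force: [-1.3, -1.0, -0.8]
grip_width: 0.997
```

```bash
python3 - <<'E'
from h import *
import pickle
c=ctrl.camera_info('wrist');im=ctrl.get_image('wrist')[:,:,::-1].copy();pickle.dump(c,open('ws.pkl','wb'))
cv2.imwrite('pics/w2.png',im)
for n in('sleeve','airbar'):
    for d in ctrl.look_for('wrist',n):print(n,np.round(d['rect'],1),round(d['confidence'],2))
p=[.593,.148,-.02]
def mk(p,nm):
    u=proj('wrist',fr(p[:2],p[2],[(-.06,0,.07)]),c)[0].astype(int)
    x0,y0=max(u[0]-75,0),max(u[1]-110,0);z=cv2.resize(im[y0:y0+190,x0:x0+190],None,fx=3.1,fy=3.1,interpolation=cv2.INTER_CUBIC)
    print('crop',x0,y0)
    def poly(pts,col):
        q=((proj('wrist',fr(p[:2],p[2],pts),c)-[x0,y0]+.5)*3.1).astype(np.int32);cv2.polylines(z,[q],True,col,1)
    B=lambda x0,x1,h,zz:[(x0,-h,zz),(x1,-h,zz),(x1,h,zz),(x0,h,zz)]
    poly(B(-.06,-.01,.015,.088),(255,0,0));poly(B(-.145,-.06,.02,.068),(0,255,0));poly(B(.085,.145,.03,.095),(255,255,0));poly(B(.008,.040,.019,.07),(255,0,255));poly(B(.04,.048,.0235,.07),(255,0,255))
    cv2.imwrite(nm,z)
mk(p,'pics/ov2.png')
E
```

```text
sleeve [305.4 105.9  46.   36.7] 0.87
sleeve [611.6 225.6  53.3  66.3] 0.69
sleeve [305.2 191.6  37.3 118. ] 0.21
airbar [305.2 191.8  33.8 120.5] 0.78
airbar [ 93.4 114.3  44.6 141. ] 0.58
crop 231 77
```

View pics/ov2.png

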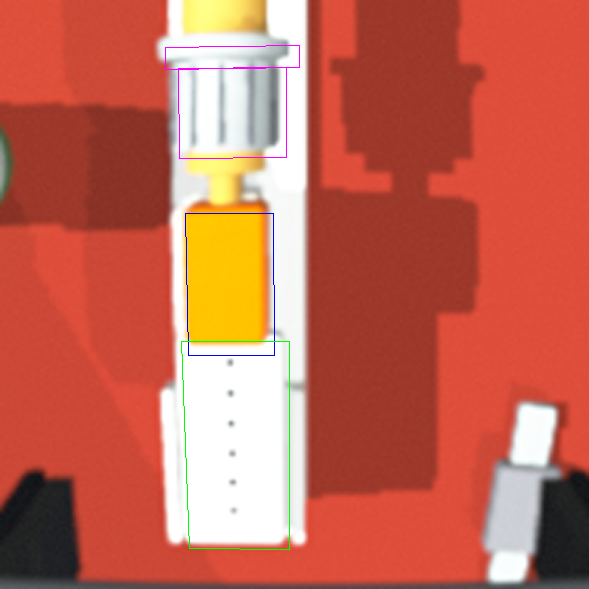

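```bash
python3 - <<'E'
from h import *
import pickle
c=pickle.load(open('ws.pkl','rb'))
for n,u,v,z in[('dot',230.5,362,.068),('dot',234,510,.068),('nose',236,543,.068),('block far',227,205,.088),('block near',228,341,.088),('blk c',227,272,.088),('slv c',223.5,110,.07),('rimL',158,48,.07),('rimR',289,48,.07),('sleeve front',224,153,.075),('rim/sleeve edge',224,62,.08)]:
    print(n,on('wrist',(u/3.1+231-.5,v/3.1+77-.5),z,c).round(4))
E
```

```text
dot [0.5253 0.1512]
dot [0.4652 0.1524]
nose [0.4508 0.1523]
block far [0.5859 0.1488]
block near [0.5384 0.1501]
blk c [0.5628 0.1496]
slv c [0.6181 0.1506]
rimL [0.6413 0.1733]
rimR [0.6396 0.1271]
sleeve front [0.603  0.1504]
rim/sleeve edge [0.6347 0.1492]
```

```bash
python3 -c "
from h import *
go(.625,.150,.058,-.012)"
```

```text
t 3.55 pos [0.5431 0.1223 0.2494] yaw -0.0203 dp [ 2.71 -0.98  6.38] turn -0.1
```

{"name": "move_arm", "arguments": {"dp": [[1.5,-0.5,0.5],[2.7,-1.0,1.5],[2.7,-1.0,3.0],[2.7,-1.0,3.7],[2.7,-1.0,4.0]], "turn": [-0.1,-0.1,-0.1,-0.1,-0.1], "jaw": [1,1,1,0.6,0.3]}}

```text
time: 4.05
position: [0.6228, 0.1512, 0.1256]
tool_rot: [3.14, -0.016, -0.009]
ft_force: [-0.2, -0.6, -0.6]
grip_width: 0.894
```

```bash
python3 -c "
from h import *
go(.625,.150,.058,-.012);print(ctrl.get_state()['grip_width'])"
```

```text
t 4.05 pos [0.6228 0.1512 0.1256] yaw -0.0104 dp [0.09 0.03 2.25] turn 0.02
0.8944638344194905
```

{"name": "move_arm", "arguments": {"dp": [[0.1,0,0.8],[0.1,0,1.6],[0.1,0,2.2],[0.1,0,2.25],[0.1,0,2.25]], "turn": [0,0,0,0,0], "jaw": [0.3,0.3,0.3,0.3,-0.2], "grip_force": 30}}

```text
time: 4.55
position: [0.6278, 0.1529, 0.0629]
tool_rot: [3.141, -0.015, 0.002]
ft_force: [0.1, 0.2, 0.3]
grip_width: 0.621
```

{"name": "move_arm", "arguments": {"dp": [[0,0,0],[0,0,0],[0,0,0],[0,0,0]], "turn": [0,0,0,0], "jaw": [-0.6,-0.6,-0.6,-0.6], "grip_force": 30}}

```text
time: 4.95
position: [0.6263, 0.1501, 0.0627]
tool_rot: [3.137, -0.017, -0.004]
ft_force: [-4.5, -6.1, 0.8]
grip_width: 0.415
```

{"name": "move_arm", "arguments": {"dp": [[0.12,0,0],[0.25,0,0],[0.35,0,0],[0.45,0,0],[0.45,0,0]], "turn": [0,0,0,0,0], "jaw": [-0.6,-0.6,-0.6,-0.6,-0.6], "grip_force": 30}}

```text
time: 5.45
position: [0.6378, 0.1499, 0.0627]
tool_rot: [3.136, -0.017, -0.011]
ft_force: [-9.7, -6.4, 5.5]
grip_width: 0.413
```

```bash
python3 - <<'E'
from h import *
s=ctrl.get_state();print(s['position'],s['ft_force'])
im=ctrl.get_image('top');cv2.imwrite('pics/t3.png',cv2.resize(im[150:270,210:330,::-1],None,fx=4,fy=4,interpolation=cv2.INTER_CUBIC))
for d in ctrl.look_for('top','airbar'):print(np.round(d['rect'],1),round(d['confidence'],2))
E
```

```text
[0.63777234 0.14992451 0.06268573] [-9.66381964 -6.39212657  5.48001152]
[264.9 229.4  13.9  26.6] 0.77
[165.8 184.2  25.1  70.8] 0.64
```

{"name": "move_arm", "arguments": {"dp": [[0.1,0,0],[0.15,0,0],[0.15,0,0]], "turn": [0,0,0], "jaw": [-0.6,-0.6,-0.6], "grip_force": 30}}

```text
time: 5.85
position: [0.6403, 0.1499, 0.0626]
tool_rot: [3.135, -0.017, -0.017]
ft_force: [-14.4, -7.8, 7.5]
grip_width: 0.417
```

```bash
python3 - <<'E'
from h import *
for n,r in(('top',(150,270,210,330)),('wrist',(20,180,220,400))):
    im=ctrl.get_image(n)[:,:,::-1];cv2.imwrite(f'pics/{n}3.png',im)
a=cv2.resize(cv2.imread('pics/top3.png')[150:270,210:330],(400,400),interpolation=2)
b=cv2.resize(cv2.imread('pics/wrist3.png'),(400,250));c=cv2.resize(cv2.imread('pics/top1.png')[150:270,210:330],(400,400),interpolation=2)
o=np.zeros((660,800,3),np.uint8);o[:400,:400]=c;o[:400,400:]=a;o[400:650,:400]=b
cv2.imwrite('pics/v3.png',o[:600] if 0 else cv2.resize(o,(720,594)))
E
```

```text
(no output)
```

View pics/v3.png

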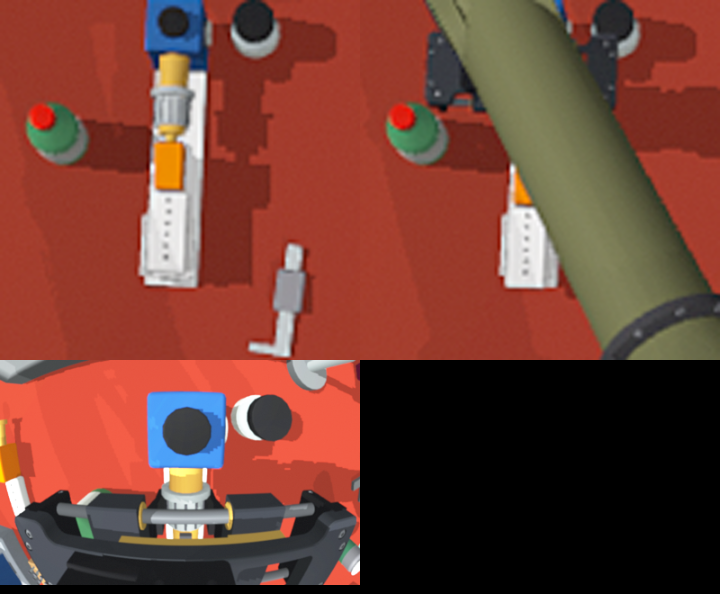

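The bar popped out: the block's lower edge went from row 190 to row 205 in the crop, about 15 mm, and the sleeve is 14 mm back. Releasing.

{"name": "move_arm", "arguments": {"dp": [[0,0,0],[0,0,0],[0,0,0],[0,0,0],[0,0,0]], "turn": [0,0,0,0,0], "jaw": [0.6,0.6,0.6,0.6,0.6]}}

```text
time: 6.45
position: [0.6398, 0.161, 0.0627]
tool_rot: [-3.134, 0.007, 0.013]
ft_force: [-10.5, 9.0, 0.1]
grip_width: 0.759
```

{"name": "move_arm", "arguments": {"dp": [[0,0,-1],[0,0,-2.5],[0,0,-3.8],[-0.5,0,-4],[-1,0,-4]], "turn": [0,0,0,0,0], "jaw": [0.6,0.6,0.6,0.6,0.6]}}

```text
time: 6.95
position: [0.6169, 0.1549, 0.1868]
tool_rot: [-3.14, 0.013, -0.012]
ft_force: [-0.3, -0.5, -0.2]
grip_width: 0.796
```

```bash
python3 -c "
from h import *
go(.53,.151,.2,1.559)"
```

```text
t 6.95 pos [0.6169 0.1549 0.1868] yaw -0.0085 dp [-2.89  0.15 -0.46] turn -17.96
```

{"name": "move_arm", "arguments": {"dp": [[-1,0.5,-1],[-2,1.2,-1],[-2.4,1.8,-1],[-2.4,1.8,-1],[-2.4,1.8,-1]], "turn": [-1.6,-3.2,-4.8,-6.4,-8], "jaw": [0.6,0.6,0.6,0.6,0.6]}}

```text
time: 7.45
position: [0.5431, 0.0998, 0.2143]
tool_rot: [2.952, 1.068, 0.006]
ft_force: [0.5, 0.2, -0.1]
grip_width: 0.801
```

{"name": "move_arm", "arguments": {"dp": [[0,0,0],[0,0,0],[0,0,0],[0,0,0],[0,0,0]], "turn": [-1.6,-3.2,-4.8,-6.4,-8], "jaw": [0.3,0.3,0.3,0.3,0.3]}}

```text
time: 7.95
position: [0.5433, 0.1009, 0.214]
tool_rot: [2.407, 2.015, 0.004]
ft_force: [-0.0, 0.0, -0.1]
grip_width: 0.65
```

```bash
python3 -c "
from h import *
go(.545,.10,.22,1.559)"
```

```text
t 7.95 pos [0.5433 0.1009 0.214 ] yaw 1.3941 dp [-0.02  0.06 -0.2 ] turn -1.89
```

{"name": "move_arm", "arguments": {"dp": [[0,0,0],[0,0,0],[0,0,0]], "turn": [-1.4,-1.9,-1.9], "jaw": [0.3,0.3,0.3]}}

```text
time: 8.25
position: [0.5432, 0.1008, 0.2137]
tool_rot: [2.238, 2.201, 0.003]
ft_force: [-0.3, 0.2, -0.4]
grip_width: 0.649
```

```bash
cat >ws.py <<'E'
from h import *
import pickle,sys
nm=sys.argv[1];bx=float(sys.argv[2])
c=ctrl.camera_info('wrist');im=ctrl.get_image('wrist')[:,:,::-1].copy();pickle.dump(c,open(nm+'.pkl','wb'))
cv2.imwrite(f'pics/{nm}.png',im)
go(.545,.15,.22,1.559)
p=[.596,.1505,-.012]
u=proj('wrist',fr(p[:2],p[2],[(-.05,0,.07)]),c)[0].astype(int);x0,y0=max(u[0]-130,0),max(u[1]-110,0);k=3
z=cv2.resize(im[y0:y0+190,x0:x0+260],None,fx=k,fy=k,interpolation=cv2.INTER_CUBIC);print('crop',x0,y0)
def poly(pts,col):
    q=((proj('wrist',fr(p[:2],p[2],pts),c)-[x0,y0]+.5)*k).astype(np.int32);cv2.polylines(z,[q],True,col,1)
B=lambda x0,x1,h,zz:[(x0,-h,zz),(x1,-h,zz),(x1,h,zz),(x0,h,zz)]
poly(B(bx-.025,bx+.025,.015,.088),(255,0,0));poly(B(bx-.11,bx-.025,.02,.068),(0,255,0));poly(B(.008,.040,.019,.07),(255,0,255));poly(B(.04,.048,.0235,.07),(255,0,255))
cv2.imwrite(f'pics/ov_{nm}.png',z)
E
python3 ws.py s2 -.051
```

```text
t 8.3 pos [0.5431 0.1007 0.2135] yaw 1.5529 dp [ 1.64  0.03 -0.22] turn -0.07
crop 200 26
```

View pics/ov_s2.png

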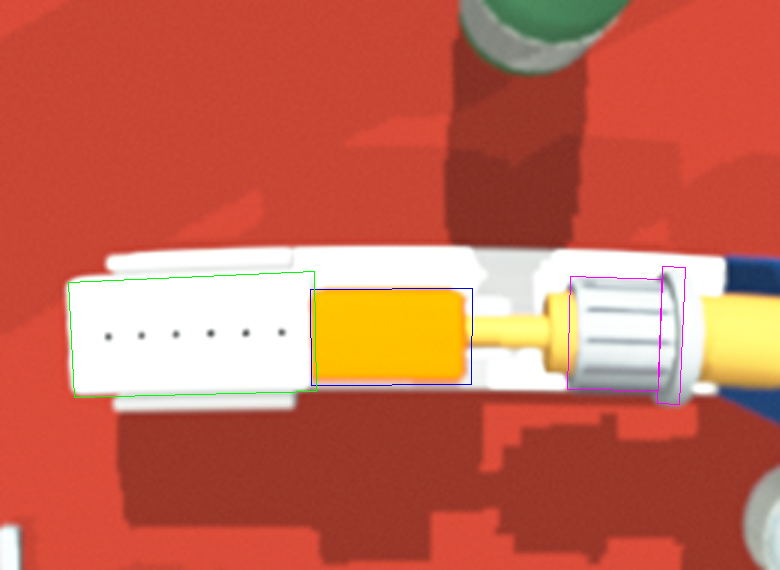

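Sleeve fully forward, and the bar is out at station x ≈ -0.052. Now grip the block across its ends (tool y along station x), so the gripper body clears the oil here and the can at the dock.

{"name": "move_arm", "arguments": {"dp": [[1.0,0,1],[1.65,0,2],[1.65,0,3],[1.65,0,3.5],[1.65,0,3.5]], "turn": [-0.1,-0.1,-0.1,-0.1,-0.1], "jaw": [0.35,0.35,0.35,0.35,0.35]}}

```text
time: 8.8
position: [0.5422, 0.149, 0.1054]
tool_rot: [-2.231, -2.21, 0.005]
ft_force: [-0.4, -0.6, -0.3]
grip_width: 0.67
```

```bash
python3 -c "
from h import *
go(.544,.151,.079,1.559);print(ctrl.get_state()['grip_width'])"
```

```text
t 8.8 pos [0.5422 0.149  0.1054] yaw 1.5614 dp [0.07 0.06 0.88] turn 0.03
0.6697653872930962
```

{"name": "move_arm", "arguments": {"dp": [[0.07,0.06,0.3],[0.07,0.06,0.6],[0.07,0.06,0.9],[0.07,0.06,0.9]], "turn": [0,0,0,0], "jaw": [0.35,0.35,0.35,0.35]}}

```text
time: 9.2
position: [0.5445, 0.1514, 0.0789]
tool_rot: [-2.23, -2.211, 0.003]
ft_force: [-0.3, 0.5, -0.2]
grip_width: 0.67
```

{"name": "move_arm", "arguments": {"dp": [[0,0,0],[0,0,0],[0,0,0],[0,0,0]], "turn": [0,0,0,0], "jaw": [-0.2,-0.2,-0.2,-0.2], "grip_force": 40}}

```text
time: 9.6
position: [0.5453, 0.152, 0.0803]
tool_rot: [2.231, 2.212, 0.0]
ft_force: [-0.3, 0.9, 0.1]
grip_width: 0.567
```

{"name": "move_arm", "arguments": {"dp": [[0,-0.4,0],[0,-0.8,0],[0,-1.2,0],[0,-1.3,0],[0,-1.3,0]], "turn": [0,0,0,0,0], "jaw": [-0.2,-0.2,-0.2,-0.2,-0.2]}}

```text
time: 10.1
position: [0.5046, 0.1524, 0.0803]
tool_rot: [-2.23, -2.212, 0.003]
ft_force: [-3.5, 1.3, 6.2]
grip_width: 0.566
```

{"name": "move_arm", "arguments": {"dp": [[0,0,-0.6],[0,0,-1.6],[0,0,-2.8],[0,0,-4],[0,0,-4]], "turn": [0,0,0,0,0], "jaw": [-0.2,-0.2,-0.2,-0.2,-0.2]}}

```text
time: 10.6
position: [0.5088, 0.1534, 0.2044]
tool_rot: [2.228, 2.209, 0.01]
ft_force: [-0.1, 0.8, -0.7]
grip_width: 0.566
```

```bash
cat >dk.py <<'E'
from h import *
import sys
x,y,z=map(float,sys.argv[1:4])
P=fr([.6265,-.228],-1.258,[(x,y,z)])[0]
go(*P,-1.258+np.pi+np.pi/2+.006-.0)
s=ctrl.get_state();d=s['position'][:2]-[.6265,-.228];a=-1.258;print('tcp in dock',d@[np.cos(a),np.sin(a)],d@[-np.sin(a),np.cos(a)],s['position'][2],s['ft_force'].round(1),s['grip_width'],s['joint_positions'].round(2))
E
python3 dk.py -.13 0 .15
```

```text
t 10.6 pos [0.5088 0.1534 0.2044] yaw 1.5623 dp [-8.57  2.65  1.82] turn -21.75
tcp in dock -0.3991317987890517 0.005344507872493572 0.20439600347208364 [-0.1  0.8 -0.7] 0.5662690366417182 [ 0.44  0.14 -0.85  1.75  0.11  1.29 -0.44]
```

{"name": "move_arm", "arguments": {"dp": [[-1.4,0.4,0],[-2.8,0.8,0],[-4.2,1.2,0],[-5.6,1.6,0],[-7,2.1,0]], "turn": [-1.6,-3.2,-4.8,-6.4,-8], "jaw": [-0.2,-0.2,-0.2,-0.2,-0.2]}}

```text
time: 11.1
position: [0.5665, -0.06, 0.1984]
tool_rot: [-1.331, -2.843, 0.002]
ft_force: [0.9, 0.1, -1.4]
grip_width: 0.569
```

{"name": "move_arm", "arguments": {"dp": [[0,0,0],[0,0,0],[0,0,0],[0,0,0],[0,0,0]], "turn": [-1.6,-3.2,-4.8,-6.4,-8], "jaw": [-0.2,-0.2,-0.2,-0.2,-0.2]}}

```text
time: 11.6
position: [0.5664, -0.0583, 0.1981]
tool_rot: [-0.278, -3.126, -0.001]
ft_force: [-0.7, 0.1, -2.5]
grip_width: 0.568
```

```bash
sed -i 's/+.006-.0//' dk.py; python3 dk.py -.13 0 .15
```

```text
t 11.6 pos [ 0.5664 -0.0583  0.1981] yaw 2.9643 dp [-0.94 -1.39  1.6 ] turn -5.62
tcp in dock -0.17997619333693424 -0.0049883239952348175 0.19814746665939703 [-0.7  0.1 -2.5] 0.5684306315000236 [ 0.79  0.26 -0.86  1.66  0.2   1.31  1.29]
```

{"name": "move_arm", "arguments": {"dp": [[-0.5,-0.7,0],[-0.9,-1.4,0],[-0.9,-1.4,0],[-0.9,-1.4,0.7],[-0.9,-1.4,1.5]], "turn": [-1.6,-3.2,-4.8,-5.6,-5.6], "jaw": [-0.2,-0.2,-0.2,-0.2,-0.2]}}

```text
time: 12.1
position: [0.5861, -0.1046, 0.1535]
tool_rot: [0.48, -3.104, -0.001]
ft_force: [0.3, 0.1, -2.3]
grip_width: 0.568
```

```bash
python3 dk.py -.13 0 .06; python3 - <<'E'
from h import *
import pickle
for n in('wrist','top','scene'):
    c=ctrl.camera_info(n);im=ctrl.get_image(n)[:,:,::-1].copy();cv2.imwrite(f'pics/{n}5.png',im);pickle.dump(c,open(n+'5.pkl','wb'))
s=ctrl.get_state()
w=cv2.imread('pics/wrist5.png');a=cv2.imread('pics/top5.png')[130:250,320:440];b=cv2.imread('pics/scene5.png')[200:340,220:360]
o=np.zeros((500,800,3),np.uint8);o[:250,:400]=cv2.resize(w,(400,250),interpolation=3);o[:400,400:]=cv2.resize(b,(400,400),interpolation=2);o[250:,:250]=cv2.resize(a,(250,250),interpolation=2)
cv2.imwrite('pics/v5.png',o)
E
```

```text
t 12.1 pos [ 0.5861 -0.1046  0.1535] yaw -2.8348 dp [-0.02  0.    3.12] turn -0.07
tcp in dock -0.12981116582498736 -0.0004344941595715805 0.15351346799796992 [ 0.3  0.1 -2.3] 0.5681352373403948 [ 0.86  0.38 -0.89  1.66  0.3   1.26  1.78]
```

View pics/v5.png

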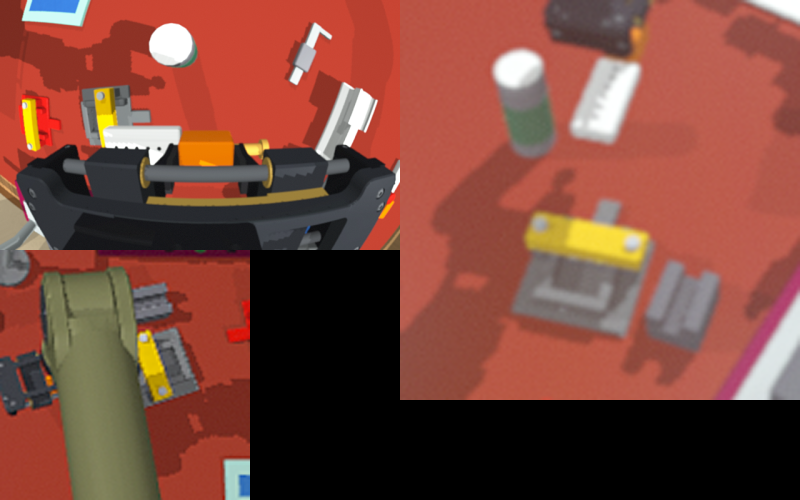

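```bash
cat >ovb.py <<'E'
from h import *
import pickle,sys
x,y,z0,yaw=[float(v) for v in sys.argv[2:6]] # bar pose in dock frame
def draw(n,k,half):
    c=pickle.load(open(n+sys.argv[1]+'.pkl','rb'));im=cv2.imread(f'pics/{n}{sys.argv[1]}.png')
    o=fr([.6265,-.228],-1.258,[(x,y,0)])[0];a=-1.258+np.pi+yaw
    bx=lambda x0,x1,h,z:fr(o[:2],a,[(x0,-h,z0+z),(x1,-h,z0+z),(x1,h,z0+z),(x0,h,z0+z)])
    u=proj(n,bx(-.11,-.025,.02,.016),c).mean(0).astype(int)-half;u=np.maximum(u,0)
    z=cv2.resize(im[u[1]:u[1]+2*half,u[0]:u[0]+2*half],None,fx=k,fy=k,interpolation=2)
    for P,col in((bx(-.11,-.025,.02,.016),(0,160,0)),(bx(-.025,.025,.015,.036),(255,0,0)),(bx(-.11,-.025,.02,0),(160,0,160))):
        cv2.polylines(z,[((proj(n,P,c)-u+.5)*k).astype(np.int32)],True,col,1)
    return z
cv2.imwrite('pics/ovb'+sys.argv[1]+'.png',np.hstack([draw('scene',5.7,35),draw('wrist',2.85,70)]))
E
python3 ovb.py 5 -.1298 -.0004 .1255 0
```

```text
(no output)
```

View pics/ovb5.png

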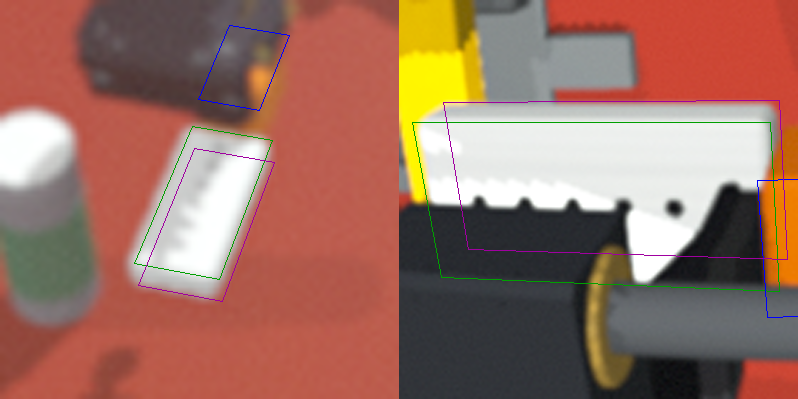

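{"name": "move_arm", "arguments": {"dp": [[0,0,1.4],[0,0,2.6],[0,0,3.4],[0,0,3.75],[0,0,3.75]], "turn": [-0.07,-0.07,-0.07,-0.07,-0.07], "jaw": [-0.2,-0.2,-0.2,-0.2,-0.2]}}

```text
time: 12.75
position: [0.5858, -0.1043, 0.0419]
tool_rot: [0.488, -3.102, -0.001]
ft_force: [0.2, -0.6, -0.6]
grip_width: 0.571
```

```bash
python3 dk.py -.03 0 .0385; python3 - <<'E'
from h import *
import pickle
for n in('wrist','scene'):
    c=ctrl.camera_info(n);im=ctrl.get_image(n)[:,:,::-1].copy();cv2.imwrite(f'pics/{n}6.png',im);pickle.dump(c,open(n+'6.pkl','wb'))
E
python3 ovb.py 6 -.13 0 .011 0
```

```text
t 12.75 pos [ 0.5858 -0.1043  0.0419] yaw -2.8296 dp [-0.02 -3.34  0.11] turn -0.01
tcp in dock -0.13019535942365051 -0.0006359604995208535 0.04191677428211316 [ 0.2 -0.6 -0.6] 0.5711146913026691 [ 0.8   0.49 -0.83  1.76  0.41  1.07  1.71]
```

View pics/ovb6.png

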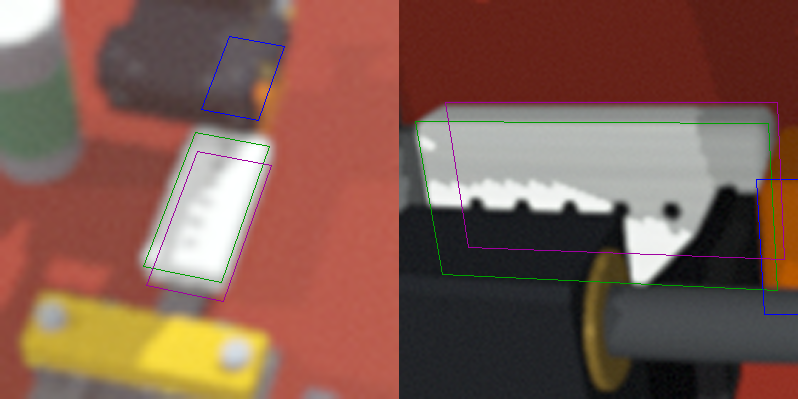

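{"name": "move_arm", "arguments": {"dp": [[0,-0.3,0.1],[0,-0.7,0.1],[0,-1.1,0.1],[0,-1.5,0.1],[0,-1.6,0.1]], "turn": [0,0,0,0,0], "jaw": [-0.2,-0.2,-0.2,-0.2,-0.2]}}

```text
time: 13.35
position: [0.6015, -0.1534, 0.0396]
tool_rot: [-0.482, 3.104, -0.002]
ft_force: [-0.8, -0.2, -1.9]
grip_width: 0.567
```

```bash
python3 dk.py -.03 0 .038
```

```text
t 13.35 pos [ 0.6015 -0.1534  0.0396] yaw -2.8332 dp [-0.03 -1.62  0.05] turn -0.05
tcp in dock -0.07867046713681725 -0.0008033574966377355 0.039559163691813316 [-0.8 -0.2 -1.9] 0.5668571957366663 [ 0.83  0.54 -0.8   1.7   0.43  1.09  1.78]
```

Nose about 30 mm in, under the beam, with no contact force. Continuing.

{"name": "move_arm", "arguments": {"dp": [[0,-0.3,0.02],[0,-0.6,0.04],[0,-0.9,0.05],[0,-1.15,0.05],[0,-1.3,0.05]], "turn": [0,0,0,0,0], "jaw": [-0.2,-0.2,-0.2,-0.2,-0.2]}}

```text
time: 13.85
position: [0.6132, -0.1884, 0.0379]
tool_rot: [0.487, -3.104, 0.0]
ft_force: [0.9, -0.9, -1.7]
grip_width: 0.569
```

{"name": "move_arm", "arguments": {"dp": [[0,-0.15,0],[0,-0.25,0],[0,-0.3,0]], "turn": [0,0,0], "jaw": [-0.2,-0.2,-0.2]}}

```text
time: 14.15
position: [0.6159, -0.1959, 0.0381]
tool_rot: [-0.488, 3.103, -0.0]
ft_force: [0.0, 0.5, -2.3]
grip_width: 0.57
```

```bash
python3 dk.py -.03 0 .038
```

```text
t 14.15 pos [ 0.6159 -0.1959  0.0381] yaw -2.8296 dp [-0.01 -0.13  0.  ] turn -0.01
tcp in dock -0.03376815209529018 -0.0002334911633450951 0.038055480661112126 [ 0.   0.5 -2.3] 0.5699821854919209 [ 0.85  0.59 -0.78  1.63  0.45  1.11  1.84]
```

{"name": "move_arm", "arguments": {"dp": [[0,-0.06,0.02],[0,-0.12,0.03],[0,-0.17,0.03],[0,-0.17,0.03]], "turn": [0,0,0,0], "jaw": [-0.2,-0.2,-0.2,-0.2]}}

```text
time: 14.55
position: [0.617, -0.1993, 0.0371]
tool_rot: [0.489, -3.102, -0.003]
ft_force: [-1.9, 2.3, -0.2]
grip_width: 0.567
```

```bash
python3 dk.py -.03 0 .036
```

```text
t 14.55 pos [ 0.617  -0.1993  0.0371] yaw -2.8289 dp [-0.01 -0.01  0.04] turn -0.0
tcp in dock -0.030221689178498216 -0.00021306050248410326 0.03710131581085045 [-1.9  2.3 -0.2] 0.5665786444400015 [ 0.85  0.59 -0.77  1.63  0.45  1.11  1.85]
```

{"name": "move_arm", "arguments": {"dp": [[0,-0.05,0.03],[0,-0.1,0.05],[0,-0.1,0.05]], "turn": [0,0,0], "jaw": [-0.2,-0.2,-0.2]}}

```text
time: 14.85
position: [0.6173, -0.1993, 0.0364]
tool_rot: [0.491, -3.1, -0.007]
ft_force: [-7.5, 8.8, 7.5]
grip_width: 0.565
```

Blade is against the stop (about 11 N) and down on the floor (7.5 N). Releasing with a small opening so the inner finger stays clear of the beam.

{"name": "move_arm", "arguments": {"dp": [[0,0.05,-0.05],[0,0.1,-0.05],[0,0.1,-0.05],[0,0.1,-0.05]], "turn": [0,0,0,0], "jaw": [-0.2,0.26,0.26,0.26]}}

```text
time: 15.25
position: [0.6178, -0.2014, 0.0374]
tool_rot: [-0.487, 3.103, -0.002]
ft_force: [-0.5, 1.3, -0.7]
grip_width: 0.622
```

{"name": "move_arm", "arguments": {"dp": [[0,0,-0.3],[0,0,-0.8],[0,0,-2],[0,0,-3.5],[0,0,-5]], "turn": [0,0,0,0,0], "jaw": [0.26,0.26,0.26,0.26,0.26]}}

```text
time: 15.75
position: [0.6175, -0.201, 0.1903]
tool_rot: [-0.487, 3.102, -0.002]
ft_force: [1.0, -0.6, -0.1]
grip_width: 0.635
```

{"name": "move_arm", "arguments": {"dp": [[1,0.5,0],[2,1,0],[2.5,1.5,0],[2.5,1.5,0]], "turn": [0,0,0,0], "jaw": [0.26,0.26,0.26,0.26]}}

```text
time: 16.15
position: [0.5308, -0.1804, 0.189]
tool_rot: [0.488, -3.103, 0.006]
ft_force: [-0.1, 0.0, -0.3]
grip_width: 0.629
```

```bash
python3 dk.py -.03 0 .2; python3 - <<'E'
from h import *
import pickle
for n in('wrist','scene'):
    c=ctrl.camera_info(n);im=ctrl.get_image(n)[:,:,::-1].copy();cv2.imwrite(f'pics/{n}7.png',im);pickle.dump(c,open(n+'7.pkl','wb'))
E
python3 ovb.py 7 -.03 0 .008 0
```

```text
t 16.15 pos [ 0.5308 -0.1804  0.189 ] yaw -2.8295 dp [-2.55 -1.49 -0.36] turn -0.01
tcp in dock -0.07471482659361967 -0.07640641912506706 0.1889731077436416 [-0.1  0.  -0.3] 0.62898175678777 [ 1.06  0.25 -0.9   1.7   0.21  1.29  2.  ]
```

View pics/ovb7.png

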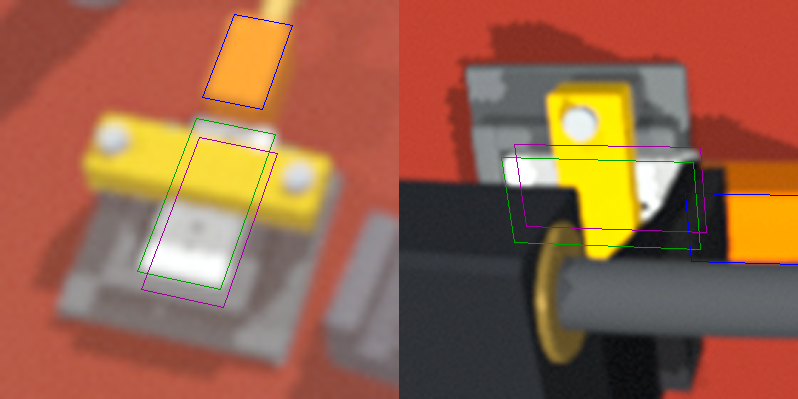

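```bash
python3 -c "
from bench import ctrl
print(ctrl.close_job())"
```

```text
the job is handed in; nothing more can be done
None
```

The bar is uncoupled and parked in the iron dock, and I handed the job in at about 16 s of the 58 s allowed. No verdict was reported.

**Uncoupling:** I gripped the sleeve and pulled it 14 mm back, and the bar popped out. A close wrist view after letting go showed the sleeve fully forward and the bar about 52 mm before the mouth. As the jaws opened, about 14 N of sideways force was still on the gripper. It was gone once the arm lifted. I did not look at the sleeve again after that view, and the arm did not touch it again.

**Parking:** I gripped the orange block across its ends so the gripper body would clear the oil bottle and the can. I slid the blade under the beam until it met the stop with about 11 N along the slot and 7.5 N down on the floor, then let go.

**Last checks:** The overlay puts the bar at its home pose, about 30 mm before the mouth and in line with the slot, to roughly 1–2 mm. In it the blade lies under the beam. The arm stood clear at 0.19 m with no contact force. I saw no bystander disturbed in the pictures, but I did not measure their positions at the end.

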